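Switch the bench isolator on with its removable T-handle key

ROBOT

A 7-joint arm with a two-finger parallel gripper is mounted at the origin on a cart in front of the work surface, level with it; the furniture and walls round the work are solid. World frame = base frame: x ahead of the robot, y to its left, z up, the work surface at z = 0. Lengths are in m, angles in rad, forces in N, time in s.
With the tool pointing down it reaches from about 0.425 to 0.925 m from the base axis. Payload 6.8 kg.
Tool frame: the origin (TCP) lies midway between the tips of the shut fingers; the grasp point (between the pads) lies 19 mm behind it; z points along the fingers, y is the direction in which the jaws open and shut (so a half turn about z gives the same grasp; the last joint's range is limited). The gripper opens to 88 mm and grips with 3 to 60 N. Pads are 20 mm wide; open, the fingers measure 115 mm over their backs; the gripper's body (75 mm by 178 mm) begins 61 mm behind the grasp point.
Start: joints at [1.231, 0.477, 0.022, 1.555, -0.011, 1.109, -0.083], TCP at [0.155, -0.657, 0.223] pointing down, gripper open.
Joint ranges: [-2.96, 2.96], [-0.34, 2.1], [-1.41, 1.46], [0.24, 2.44], [-1.37, 4.51], [0.17, 1.92], [-2.96, 2.96]. Speed limits (rad/s): [2.39, 2.39, 3.14, 3.14, 3.14, 3.14, 3.14].

INTERFACE

Orientations are given as a unit quaternion [x, y, z, w].
In Python, from cell import robot, viewer gives the robot as it stands. The module is installed in compiled form; this text tells all that it offers. Calls block until the motion is done:
- robot.goto(position, orientation): joint-space move of the TCP to a pose.
- robot.move_linear(position, v=0.15, frame=None, threshold=None): straight line of the TCP; frame=None keeps the orientation; v is the mean speed in m/s. With threshold (N) it stops when the force on the tool has changed by that much, and returns True; else False.
- robot.goto_joints(angles): joint-space move.
- robot.set_gripper(opening, grasp_force=None): opening from 0.0 (shut) to 1.0 (fully open); grasp_force is the grip in N (None keeps the last); returns when the fingers have stopped.
- robot.wait(seconds).
- robot.solve_ik(position, orientation): joint angles nearest the present ones, or None.
- robot.get_obs(): the state.
- viewer.grab_frame(name): name is "scene" or "side" or "wrist"; returns (picture, depth): 400x640x3 uint8, red, green, blue; 400x640 float32, m along the optical axis (not along the pixel's ray), 0 where there is no reading.
- viewer.camera_params(name): a dict with "fovy" (degrees; the focal length in pixels is half the picture's height over the tangent of half this angle, whatever the lens; pixels are square), "cx", "cy" (the principal point, pixels), "k1" (the pictures are not rectified: a ray, as slopes to the right and down, at radius r is drawn at 1 + k1 r^2 times it, then the intrinsics apply), "rvec" (rotation vector, rad) and "tvec" (3), from world to camera coordinates, as OpenCV has them. Camera axes: x right, y down, z forward; pixel columns grow to the right and rows downward; lengths in m; the calibration is good to about 2 mm. A picture is of the moment at which its call begins: read the wrist's pose just before it. camera_params takes no time and is no camera call; for the wrist camera it gives the pose at the moment of the call.
A pose or a line that the arm cannot do raises robot.Unreachable and nothing moves.
- robot.finish_job(): hands the job in, once; it reports no verdict.
Trained networks look in the newest picture that a camera, given by its name, has taken for a name from the list of things; names that differ only in an ending like _2 or _b are one class to them, and where a whole thing is asked for, a point or a joint stands for the part that bears it (a point fixed in the world has none). Each returns a list of dicts, best first, with "score" (0 to 1); they miss things now and then, are a little off and sometimes report something else, mostly with a low value. They report only what shows in the picture. A call takes as long as a camera call.
- viewer.look_for(camera, thing): "point" ([column, row] in pixels, amid what is visible of it).
- viewer.spot_point(camera, thing): "point" ([column, row] in pixels: a listed point, or the origin of a listed thing).
The state is a dict: "time_s": time; "joints": joint angles; "qvel": joint speeds; "joint_efforts": joint torques, N m; "position": TCP position; "tcp_rot": TCP orientation; "wrist_force": force on the tool from outside, world axes, zero at the start; "wrist_torque": the same for the moment, N m; "opening": opening from 0.0 (shut) to 1.0 (fully open).
Only numpy, scipy, OpenCV 4.12 (cv2) and the standard library are available. Lean on these libraries where they do the work, as an engineer would, in place of code of your own. Each camera call takes 0.05 s, during which the arm holds its last target.

TASK

The bench's power isolator is off and its T-handle key has been left lying on its side on the bench. Throw the isolator's hinged hood right back so that it stays open by itself, fit the key fully down on the spindle while it is still off, then turn it clockwise a quarter turn until it snaps home at on. Leave the key standing in place and the hood open, and do not shift the jar, the stone or the wax tin that stand close by.

Things in the scene. Friction and masses are not known exactly. Their poses are not given: they have to be found in the camera images.
- isolator: The isolator: a grey metal box 126 x 108 mm bolted to the bench on a foot plate 150 x 122 mm, its flat top 58 mm above the bench; a steel conduit bend reaches 106 mm out on its +y side, 48 mm high. Origin: middle of its underside, on the bench. x from its front (nearer the robot) to its back, where the hood's hinge is; y along the hinge; z up.
- hood (a joint): Angle of the hinged hood: 0 closed, grows as it swings up and back, stop at 1.95 rad. No spring, little friction: by its weight (0.14 kg) it falls shut below about 1.3 rad and falls back to its stop above that. The hood is a ribbed grey cover 112 mm long, 92 mm wide, 28 mm high on top of the box; it hides the spindle.
- hood_tab (a point): Point on the hood's steel lifting tab, which sticks out level from the top middle of the hood's front: 28 mm wide (y), 9 mm thick (z), 28 mm long (x), free at its sides, above and below. The point is in its middle, 15.5 mm from the hood's front wall. Axes: x from tab to hinge, y along the hinge, z up when closed. Closed, it lies 81.5 mm above the bench and 9 mm out from the box's front.
- hood_hinge (a point): Middle of the hood's hinge axis, 60 mm above the bench. Axes as the isolator's. Closed, the tab point lies 128 mm in front of it (-x) and 21.5 mm above it; the hood opens upward and back over the hinge, turning about y.
- spindle (a joint): Angle of the isolator's spindle: 0 = off, 1.571 = on, growing clockwise seen from above, with stops at both ends. A sprung detent holds it at either end and snaps it on to the nearer end from the half-way point; peak turning effort about 0.2 N m.
- spindle_seat (a point): Foot of the spindle on its vertical axis, in the top of a flat steel disc (58 mm across, 62 mm above the bench, 60 mm in front of the hinge line) on which the key's foot comes to rest. The spindle is an upright flat steel blade: 22 mm along its x, 8 mm along its y, 18 mm high, top edge rounded (4 mm). Axes turn with it; z up; off, x lies along the hinge.
- key_foot (a point): Centre of the T-key's foot face. Key axes: z along the stem from foot to crossbar, x along the crossbar. Key 102 mm long, 0.25 kg, weight low (about 28 mm from the foot). The foot is a dark steel block 38 (x) x 34 (y) x 26 mm (z); a slot 24 (x) x 10 (y) mm, 20 mm deep, in its underside goes over the spindle's blade either way round, with 1 mm play each side.
- key_stem (a point): On the axis of the key's round stem, 56 mm from the foot, half-way up the key; stem 16 mm thick, bare from 31 to 78 mm. The key lies with its -y face down, this point about 15 mm above the bench, stem near level and across the bench: foot to the robot's left, bar to the right, within 32 degrees. Stood on its foot it stays up; let go up to 20 degrees off, it rocks upright.
- key_bar (a point): Centre of the key's crossbar, 90 mm from the foot: a round black grip 24 mm thick and 90 mm long (along the key's x), with a steel band round its middle. With the key fully down on the spindle it is 152 mm above the bench.
- ochre_jar: Pigment jar with a black lid, 53 mm across and 62 mm high, in the middle of the bench, between isolator and key; origin in the middle of its underside. To be left where it is. Near it, fixed: an orange jar 92 mm high in front and two bottles, 167 and 227 mm high, behind, all between y = -0.01 and 0.09 m.
- stone: Block of brown stone 44 x 64 x 28 mm, in the middle of the bench, between isolator and key; origin in the middle of its underside. To be left where it is.
- tin_wax: Low round wax tin, 67 mm across and 44 mm high, behind the jar and the stone; origin in the middle of its underside. To be left where it is.

How it is judged:
By the outcome, as a careful person would: the job done as asked, in the order asked, and still so for the second after the job is handed in, with the robot touching nothing.
It also fails if it takes over 72 s, if anything falls off the work surface, if the arm or the gripper's body presses on something with over 40 N, if the wrist force passes 120 N, or if a joint passes its speed limit or range.

## Working session

There is one attempt and no reset: what is moved stays moved. The work goes in short steps, each a Python script; the robot and the scene stay as the last script left them, time stands still between calls to the robot, and variables do not carry over. Pictures are saved under pics/ and viewed, and the job is handed in when it is done.

```bash
mkdir -p pics; ls; cat > h.py <<'E'
import numpy as np, cv2
from scipy.spatial.transform import Rotation as R
from cell import robot, viewer
def K(p):
    f=200/np.tan(np.radians(p['fovy'])/2); return f,p['cx'],p['cy'],p['k1']
def ray(p,uv):
    f,cx,cy,k=K(p); d=np.array([(uv[0]-cx)/f,(uv[1]-cy)/f]); s=d.copy()
    for _ in range(30): s=d/(1+k*(s@s))
    return np.array([s[0],s[1],1.])
def cam2w(p,X):
    Rm=R.from_rotvec(np.ravel(p['rvec'])).as_matrix(); return (np.asarray(X)-np.ravel(p['tvec']))@Rm
def px2w(p,uv,d): return cam2w(p,ray(p,uv)*d)
def px_z(p,uv,z):
    o=cam2w(p,np.zeros(3)); q=cam2w(p,ray(p,uv)); t=(z-o[2])/(q[2]-o[2]); return o+t*(q-o)
def cloud(p,dep):
    f,cx,cy,k=K(p); v,u=np.mgrid[0:400,0:640]; dx=(u-cx)/f; dy=(v-cy)/f; sx,sy=dx.copy(),dy.copy()
    for _ in range(30):
        q=1+k*(sx*sx+sy*sy); sx,sy=dx/q,dy/q
    C=np.stack([sx*dep,sy*dep,dep],-1); W=cam2w(p,C.reshape(-1,3)).reshape(400,640,3); W[dep<=0]=np.nan; return W
def save(n,im): cv2.imwrite('pics/'+n+'.png',im[:,:,::-1])
def w2px(p,X):
    X=R.from_rotvec(np.ravel(p['rvec'])).apply(np.atleast_2d(X))+np.ravel(p['tvec']); s=X[:,:2]/X[:,2:]
    f,cx,cy,k=K(p); s=s*(1+k*(s**2).sum(1,keepdims=True)); return s*f+[cx,cy]
E
python3 - <<'E'
from h import *
for c in ['scene','side','wrist']:
    p=viewer.camera_params(c); im,d=viewer.grab_frame(c); save(c+'0',im); np.save(c+'0.npy',d)
    print(c,p, cam2w(p,np.zeros(3)))
    if c!='wrist':
      for t in ['isolator','hood_tab','hood_hinge','key_foot','key_stem','key_bar','ochre_jar','stone','tin_wax']:
        for r in viewer.spot_point(c,t)[:1]:
            u,v=np.round(r['point']).astype(int); 
            print(t,r, px2w(p,r['point'],d[v,u]) if 0<=v<400 and 0<=u<640 else '')
print(robot.get_obs())
E
```

```text
pics
scene {'fovy': 53.164730683061954, 'cx': 318.382486212531, 'cy': 202.59555091897303, 'k1': -0.06494000837861535, 'rvec': array([ 0.92720252, -2.34139638,  1.1911139 ]), 'tvec': array([0.36129651, 0.25668424, 0.76242591])} [-0.07142037  0.58135412  0.65927365]
hood_tab {'point': [236.1, 293.6], 'score': 0.77} [0.39884427 0.32803708 0.08602645]
hood_hinge {'point': [204.1, 269.2], 'score': 0.67} [0.49663961 0.33442567 0.08808143]
key_foot {'point': [393.4, 194.7], 'score': 0.77} [ 0.43174738 -0.2400621   0.00752568]
key_stem {'point': [393.9, 179.6], 'score': 0.68} [ 0.46456202 -0.28708919  0.02261548]
key_bar {'point': [395.0, 175.5], 'score': 0.61} [ 0.47630587 -0.3098098   0.02153991]
ochre_jar {'point': [305.9, 236.6], 'score': 0.78} [0.47548844 0.06939273 0.02000287]
stone {'point': [335.1, 214.6], 'score': 0.5} [0.42299266 0.02140682 0.08798875]
tin_wax {'point': [308.4, 204.1], 'score': 0.57} [ 0.5675892  -0.03181291  0.0194342 ]
side {'fovy': 56.59136975757765, 'cx': 327.7815653988387, 'cy': 207.30280851825043, 'k1': -0.04260110363729193, 'rvec': array([ 0.03502733, -2.804
[... 1175 characters left out ...]
ray([ 1.23091701,  0.47700327,  0.02242391,  1.55538618, -0.01152133,
        1.10929638, -0.08307736]), 'qvel': array([ 1.00640382e-03,  5.06164412e-04,  2.57997822e-04, -1.17795526e-03,
       -2.71963187e-05, -5.01884040e-04,  9.65983365e-04]), 'joint_efforts': array([ 5.98470124e-04, -5.82726967e+01,  1.53353088e+00, -2.72938514e+01,
       -5.44202712e-02,  1.00607032e-02, -1.69959662e-05]), 'position': array([ 0.15505892, -0.65697484,  0.22266801]), 'tcp_rot': array([9.93293986e-01, 1.15615991e-01, 1.41236515e-05, 1.53722877e-05]), 'wrist_force': array([ 0.05496922, -1.10757084,  0.13617643]), 'wrist_torque': array([ 0.02407569,  0.03219422, -0.00983548]), 'opening': 1.001483079521033}
```

View pictures.

View pics/scene0.png

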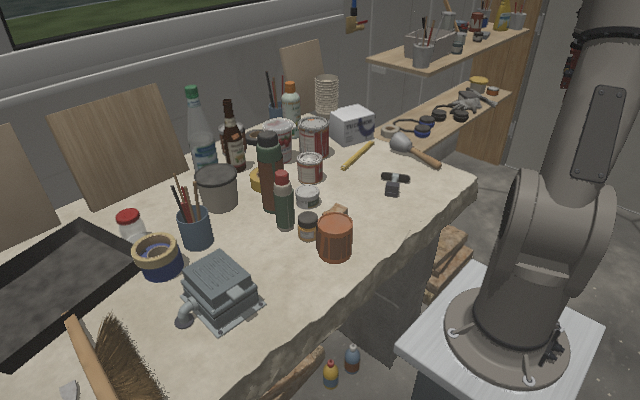

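View pics/side0.png

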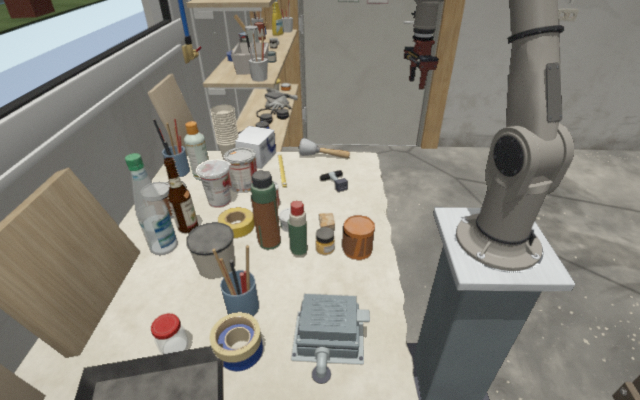

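View pics/wrist0.png

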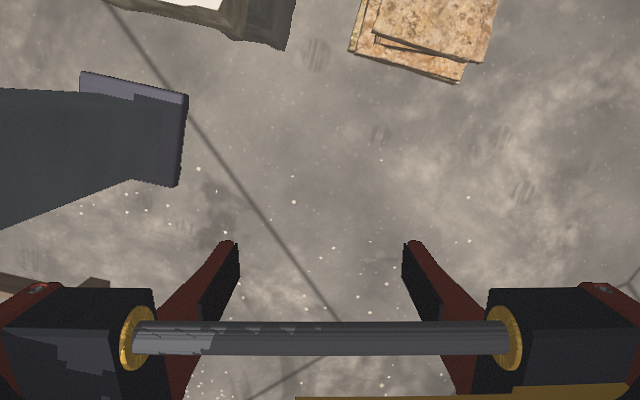

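```bash
python3 - <<'E'
from h import *
# world-grid top-down height map from both cams
for nm,x0,x1,y0,y1 in [('iso',.36,.62,.2,.5),('key',.36,.6,-.42,-.15)]:
  for c in ['scene','side']:
    p=viewer.camera_params(c); W=cloud(p,np.load(c+'0.npy')); im=cv2.imread(f'pics/{c}0.png')
    m=(W[...,0]>x0)&(W[...,0]<x1)&(W[...,1]>y0)&(W[...,1]<y1)&(W[...,2]>-.05)
    P=W[m]; C=im[m]; print(nm,c,len(P), 'bench z',np.median(P[P[:,2]<.012][:,2]))
    S=2000; o=np.zeros((int((x1-x0)*S),int((y1-y0)*S),3),np.uint8)
    for q in np.argsort(P[:,2]):
        i=int((x1-P[q,0])*S); j=int((y1-P[q,1])*S); cv2.circle(o,(j,i),2,C[q].tolist(),-1)
    for x in np.arange(np.ceil(x0*20)/20,x1,.05): cv2.putText(o,f'{x:.2f}',(0,int((x1-x)*S)),0,.4,(0,255,0)); cv2.line(o,(0,int((x1-x)*S)),(8,int((x1-x)*S)),(0,255,0))
    for y in np.arange(np.ceil(y0*20)/20,y1,.05): cv2.putText(o,f'{y:.2f}',(int((y1-y)*S),10),0,.4,(0,255,0))
    cv2.imwrite(f'pics/top_{nm}_{c}.png',o)
    if nm=='iso':
      T=P[(P[:,2]>.075)&(P[:,2]<.1)]; r=cv2.minAreaRect((T[:,:2]*1000).astype(np.float32)); print(r,np.median(T[:,2]))
    else:
      T=P[(P[:,2]>.008)&(P[:,2]<.06)]; r=cv2.minAreaRect((T[:,:2]*1000).astype(np.float32)); print(r,T[:,2].max())
E
```

```text
iso scene 14373 bench z 0.00011157933220011882
((501.93914794921875, 322.9400939941406), (93.36222839355469, 222.0109100341797), 89.2745361328125) 0.08768010510986642
iso side 13135 bench z -0.00011360432027171757
((463.8658447265625, 323.15704345703125), (94.24197387695312, 140.02899169921875), 88.28114318847656) 0.08786492695760931
key scene 3964 bench z 0.000425371499875917
((460.77410888671875, -276.6147155761719), (87.53462219238281, 100.24604797363281), 23.8504695892334) 0.03753809455341546
key side 2951 bench z -1.577831600620778e-05
((462.25592041015625, -276.3948059082031), (87.5390625, 100.04405975341797), 27.881288528442383) 0.03747639212144441
```

```bash
python3 - <<'E'
import cv2,numpy as np
a=[cv2.imread(f'pics/top_{n}_{c}.png') for n in('iso',) for c in('scene','side')]
cv2.imwrite('pics/ti.png',cv2.resize(np.hstack(a),None,fx=.66,fy=.66))
a=[cv2.imread(f'pics/top_{n}_{c}.png') for n in('key',) for c in('scene','side')]
cv2.imwrite('pics/tk.png',cv2.resize(np.hstack(a),None,fx=.7,fy=.7))
E
```

```text
(no output)
```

View pics/ti.png

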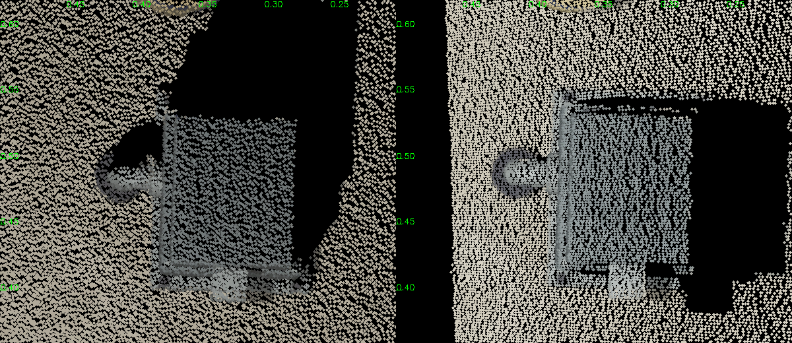

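View pics/tk.png

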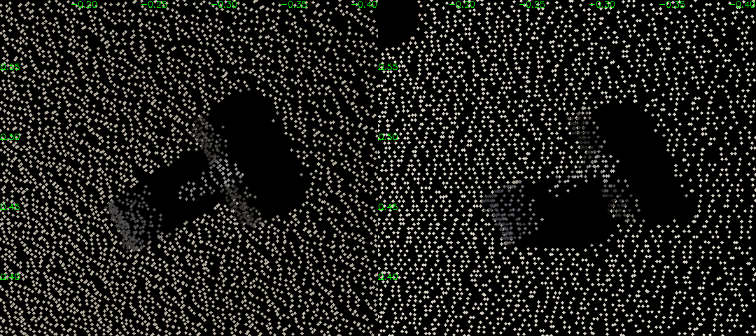

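```bash
python3 - <<'E'
from h import *
for c in ['scene','side']:
    p=viewer.camera_params(c); W=cloud(p,np.load(c+'0.npy')); P=W.reshape(-1,3); P=P[~np.isnan(P[:,0])]
    T=P[(P[:,2]>.0835)&(P[:,2]<.093)&(P[:,0]>.36)&(P[:,0]<.56)&(P[:,1]>.26)&(P[:,1]<.41)]
    tab=T[(T[:,0]<.409)]; H=T[T[:,0]>.42]
    print(c,'tab',tab[:,:].min(0),tab.max(0),np.median(tab[:,2]))
    print(' hood',np.percentile(H,[.5,99.5],axis=0).round(4).tolist())
    r=cv2.minAreaRect((H[:,:2]*1000).astype(np.float32)); print(r)
    # edges: fit front, back, left lines
    for ax,lo in [(0,.3),(1,.43)]:
        o=1-ax; bins=np.arange(lo-(.02 if ax==0 else 0),lo+.09,.006)
        for side in (0,1):
            e=[]
            for b in bins:
                s=H[(H[:,o]>b)&(H[:,o]<b+.006)]
                if len(s)>5: e.append([b+.003,(s[:,ax].min() if side==0 else s[:,ax].max())])
            e=np.array(e); k=np.polyfit(e[:,0],e[:,1],1); k=np.polyfit(*e[abs(np.polyval(k,e[:,0])-e[:,1])<.003].T,1)
            print('  axis',ax,side,'slope deg',np.degrees(np.arctan(k[0])).round(2),'mid',np.polyval(k,.333 if ax==0 else .475).round(4))
    # key bits, other
    for n,b in [('key',(.38,.56,-.4,-.18))]:
        q=P[(P[:,0]>b[0])&(P[:,0]<b[1])&(P[:,1]>b[2])&(P[:,1]<b[3])&(P[:,2]>.005)]
        print(n,len(q),q.min(0).round(3),q.max(0).round(3))
E
```

```text
scene tab [0.39192732 0.31327065 0.08352834] [0.40885339 0.34031406 0.08843374] 0.0854723889325843
 hood [[0.4202, 0.2779, 0.0848], [0.5302, 0.3695, 0.0913]]
((475.2879943847656, 323.3628234863281), (92.2806396484375, 112.4345474243164), 88.61363983154297)
  axis 0 0 slope deg 0.02 mid 0.4204
  axis 0 1 slope deg 1.87 mid 0.5302
  axis 1 0 slope deg -1.97 mid 0.2782
  axis 1 1 slope deg -2.01 mid 0.3686
key 418 [ 0.42  -0.34   0.005] [ 0.516 -0.226  0.038]
side tab [0.3936046  0.31110614 0.0835493 ] [0.40898671 0.33863248 0.08874043] 0.08569954684567033
 hood [[0.421, 0.2772, 0.0841], [0.5326, 0.3692, 0.0916]]
((476.9031677246094, 322.4124755859375), (93.64788055419922, 113.03328704833984), 87.86296844482422)
  axis 0 0 slope deg 0.27 mid 0.4213
  axis 0 1 slope deg 1.58 mid 0.5326
  axis 1 0 slope deg -2.0 mid 0.278
  axis 1 1 slope deg -1.93 mid 0.3686
key 323 [ 0.426 -0.336  0.005] [ 0.523 -0.225  0.037]
```

```bash
python3 - <<'E'
from h import *
import itertools
def tool(zdir,ydir):
    z=np.array(zdir,float);z/=np.linalg.norm(z);y=np.array(ydir,float);y-=z*(y@z);y/=np.linalg.norm(y);return R.from_matrix(np.c_[np.cross(y,z),y,z]).as_quat()
def ok(pos,q):
    s=robot.solve_ik(list(pos),list(q)); return None if s is None else np.round(s,2)
for th in (0,.5,1,1.5,1.85):
    a=np.arctan2(21.5,128)+th; pos=[.532-.130*np.cos(a),.333,.06+.130*np.sin(a)-.01]
    for s in (1,-1): print('hood',th,ok(pos,tool([0,0,-1],[0,s,0])))
for y in(-.3,0,.333):
  for s in (1,-1): print('carry',y,ok([.472,y,.35],tool([0,0,-1],[0,s,0])),ok([.472,y,.35],tool([0,0,-1],[s,0,0])))
for X in ([.46,-.27,.06],[.55,-.3,.06],[.6,-.25,.06]):
  for az in range(-150,151,30):
   for el in (20,30,45):
    e,a=np.radians(el),np.radians(az)
    z=[np.cos(e)*np.cos(a),np.cos(e)*np.sin(a),-np.sin(e)]; yy=[-np.sin(a),np.cos(a),0]
    r=[ok(X,tool(z,np.array(yy)*s)) for s in(1,-1)]
    if any(v is not None for v in r): print(X,az,el,r)
E
```

```text
hood 0 [ 0.07  0.77 -1.19  1.99  0.86  1.02  0.02]
hood 0 [-0.19  0.56 -0.78  2.    0.54  0.8  -2.86]
hood 0.5 [ 0.09  0.68 -1.18  1.9   0.72  1.07  0.18]
hood 0.5 [-0.02  0.56 -0.98  1.91  0.57  0.98 -2.84]
hood 1 [-0.08  0.52 -0.84  1.79  0.44  1.04  0.48]
hood 1 [ 0.04  0.6  -1.05  1.78  0.58  1.11 -2.77]
hood 1.5 [ 0.01  0.64 -0.96  1.64  0.57  1.16  0.48]
hood 1.5 [ 0.09  0.72 -1.12  1.64  0.68  1.22 -2.75]
hood 1.85 [ 0.04  0.75 -1.03  1.56  0.67  1.22  0.47]
hood 1.85 [ 0.03  0.74 -1.    1.56  0.65  1.21 -2.66]
carry -0.3 [ 1.    0.25 -0.67  1.63  0.16  1.31  1.88] [ 0.81  0.22 -0.42  1.64  0.09  1.3   0.37]
carry -0.3 [ 0.58  0.2  -0.14  1.66  0.03  1.29 -1.14] [ 0.39  0.19  0.07  1.67 -0.01  1.28 -2.67]
carry 0 [ 0.78  0.12 -0.97  1.8   0.1   1.28  1.35] [ 0.61  0.09 -0.79  1.8   0.07  1.27 -0.19]
carry 0 [ 0.54  0.08 -0.7   1.81  0.06  1.27 -1.75] [ 0.97  0.18 -1.21  1.79  0.17  1.29  2.86]
carry 0.333 [ 0.13  0.44 -1.16  1.57  0.41  1.4   0.5 ] [ 0.21  0.54 -1.36  1.57  0.53  1.47 -1.18]
carry 0.333 [ 0.13  0.44 -1.17  1.57  0.41  1.4  -2.65] [ 0.14  0.44 -1.18  1.57  0.42
[... 10891 characters left out ...]
 0.06] 90 30 [array([ 0.55,  1.05,  0.18,  1.31, -0.87,  1.66, -2.09]), array([ 0.96,  1.11, -0.56,  1.27, -0.36,  1.46,  0.68])]
[0.6, -0.25, 0.06] 90 45 [array([ 0.51,  0.91,  0.16,  1.43, -0.74,  1.42, -2.15]), array([ 0.92,  0.97, -0.55,  1.39, -0.24,  1.28,  0.61])]
[0.6, -0.25, 0.06] 120 30 [array([ 0.6 ,  1.19, -0.18,  0.96, -0.36,  1.9 , -2.12]), array([ 0.76,  1.25, -0.57,  0.94, -0.1 ,  1.89,  0.83])]
[0.6, -0.25, 0.06] 120 45 [array([ 0.44,  1.03,  0.11,  1.17, -0.45,  1.67, -1.96]), array([ 0.77,  1.09, -0.56,  1.13,  0.  ,  1.63,  0.84])]
[0.6, -0.25, 0.06] 150 45 [array([ 0.33,  1.08,  0.05,  1.03, -0.15,  1.81, -1.69]), array([ 0.62,  1.15, -0.6 ,  1.  ,  0.27,  1.86,  1.14])]
```

```bash
cat >> h.py <<'E'
def tool(zdir,ydir):
    z=np.array(zdir,float);z/=np.linalg.norm(z);y=np.array(ydir,float);y-=z*(y@z);y/=np.linalg.norm(y);return R.from_matrix(np.c_[np.cross(y,z),y,z]).as_quat()
YAW=np.radians(-1.9); XA=np.array([np.cos(YAW),np.sin(YAW),0]); YA=np.array([-np.sin(YAW),np.cos(YAW),0]); Z=np.array([0,0,1.])
SP=np.array([.4725,.3235,.062]); HI=SP+.060*XA; HI[2]=.06
def st(m=''):
    o=robot.get_obs(); print(m,'t',round(o['time_s'],2),'p',o['position'].round(4),'F',o['wrist_force'].round(1),'T',o['wrist_torque'].round(2),'op',round(o['opening'],3),'j',o['joints'].round(2)); return o
def tabp(th):
    a=np.arctan2(.0215,.128)+th; r=np.hypot(.0215,.128); return HI-XA*r*np.cos(a)+Z*r*np.sin(a)
E
python3 - <<'E'
from h import *
q=tool(-Z,YA)
robot.goto([.40,-.28,.36],tool(-Z,[0,1,0])); st()
p=viewer.camera_params('wrist'); im,d=viewer.grab_frame('wrist'); save('w1',im); np.save('w1.npy',d); import pickle; pickle.dump(p,open('w1.pkl','wb'))
for t in ['key_foot','key_stem','key_bar']:
    for r in viewer.spot_point('wrist',t)[:1]: print(t,r,px_z(p,r['point'],.016))
g=tabp(0); print(g)
robot.goto(g+[0,0,.16],q); st()
robot.set_gripper(.65)
robot.move_linear(g+[0,0,.03],v=.25); st()
p=viewer.camera_params('wrist'); im,d=viewer.grab_frame('wrist'); save('w2',im)
E
```

```text
t 2.86 p [ 0.3996 -0.2808  0.3598] F [-1.  -1.   0.6] T [ 0.04 -0.15  0.01] op 0.997 j [ 1.08  0.1  -0.64  1.76  0.06  1.3   2.  ]
key_foot {'point': [346.9, 184.4], 'score': 0.56} [ 0.43649619 -0.24008605  0.016     ]
key_stem {'point': [319.8, 203.0], 'score': 0.86} [ 0.46679617 -0.28258045  0.016     ]
key_bar {'point': [297.7, 213.9], 'score': 0.61} [ 0.48501709 -0.31815316  0.016     ]
[0.40453739 0.32575455 0.0815    ]
 t 5.27 p [0.4054 0.3248 0.2416] F [-0.4  0.2 -0.6] T [ 0.02 -0.14  0.05] op 1.0 j [-0.3   0.25 -0.59  1.87  0.16  1.06  0.59]
 t 6.6 p [0.4049 0.3265 0.1124] F [0.5 0.9 0.7] T [ 0.07 -0.15 -0.04] op 0.651 j [-0.36  0.42 -0.54  2.    0.29  0.8   0.47]
```

View pics/w1.png

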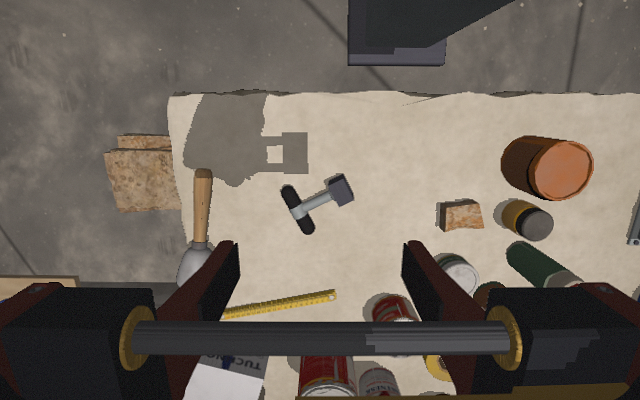

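View pics/w2.png

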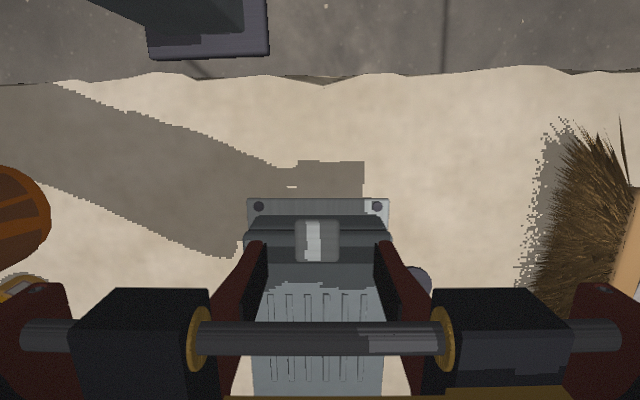

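```bash
python3 - <<'E'
from h import *
D=np.array([0,0,-.009])
print(robot.move_linear(tabp(0)+D,v=.15,threshold=15)); 
robot.set_gripper(.2,grasp_force=15); st('grip')
for th in np.linspace(0,1.85,9)[1:]:
    robot.move_linear(tabp(th)+D,v=.2); st(round(th,2))
im,d=viewer.grab_frame('scene'); save('s3',im); im,d=viewer.grab_frame('wrist'); save('w3',im)
E
```

```text
False
grip t 7.62 p [0.4047 0.3245 0.0728] F [ 0.2 -3.6  5. ] T [-0.81 -0.04 -0.01] op 0.309 j [-0.39  0.48 -0.51  2.02  0.34  0.73  0.43]
0.23 t 7.92 p [0.4128 0.3243 0.1017] F [-2.5 -3.1  0.1] T [-0.68  0.05  0.01] op 0.318 j [-0.36  0.44 -0.53  1.99  0.31  0.79  0.47]
0.46 t 8.22 p [0.4277 0.3238 0.1276] F [-1.6 -3.1  1.3] T [-0.9   0.16 -0.01] op 0.316 j [-0.33  0.42 -0.54  1.95  0.28  0.85  0.52]
0.69 t 8.53 p [0.4487 0.323  0.1498] F [-1.7 -4.9  3.1] T [-1.03  0.16  0.04] op 0.318 j [-0.31  0.41 -0.54  1.89  0.27  0.91  0.56]
0.92 t 8.82 p [0.4744 0.3222 0.1667] F [-1.4 -4.6  3. ] T [-1.11  0.03  0.01] op 0.315 j [-0.29  0.42 -0.53  1.83  0.26  0.96  0.6 ]
1.16 t 9.12 p [0.5024 0.3213 0.1772] F [-0.7 -5.6  3.3] T [-1.3  -0.15  0.05] op 0.317 j [-0.27  0.45 -0.52  1.77  0.26  1.    0.64]
1.39 t 9.43 p [0.5317 0.3202 0.1809] F [-1.  -6.9  3.8] T [-1.42 -0.38  0.05] op 0.317 j [-0.26  0.48 -0.51  1.71  0.27  1.03  0.67]
1.62 t 9.72 p [0.5615 0.3192 0.178 ] F [ 1.  -7.2  5.3] T [-1.42 -0.53  0.04] op 0.314 j [-0.26  0.52 -0.5   1.65  0.28  1.05  0.69]
1.85 t 10.03 p [0.5901 0.3183 0.1683] F [ 3.4 -6.1  3.2] T [-1.4  -0.85  0.05] op 0.313 j [-0.25  0.57 -0.49  1.59  0.3   1.05  0.72]
```

View pics/s3.png

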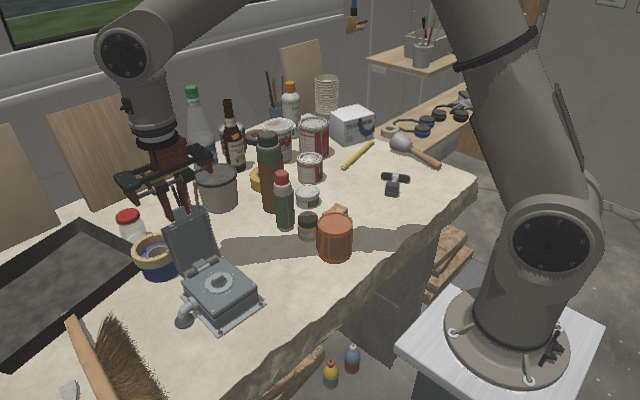

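```bash
python3 - <<'E'
from h import *
robot.set_gripper(.6); st()
robot.move_linear(tabp(1.85)+[0,0,.09],v=.25)
robot.move_linear(SP+.075*XA+[0,0,.21],v=.25); robot.wait(.2); st()
import pickle
p=viewer.camera_params('wrist'); im,d=viewer.grab_frame('wrist'); save('w4',im); np.save('w4.npy',d); pickle.dump(p,open('w4.pkl','wb'))
print(viewer.spot_point('wrist','spindle_seat'))
p2=viewer.camera_params('side'); im,d2=viewer.grab_frame('side'); save('side4',im); np.save('side4.npy',d2)
for r in viewer.spot_point('side','spindle_seat')[:2]: print(r,px_z(p2,r['point'],.062))
print(w2px(p,SP))
E
python3 -c "
import cv2
a=cv2.imread('pics/w4.png');cv2.imwrite('pics/w4c.png',cv2.resize(a[100:300,200:450],None,fx=3,fy=3))"
```

```text
t 10.72 p [0.5882 0.3199 0.1681] F [ 0.1 -0.   0.3] T [ 0.04 -0.2   0.02] op 0.6 j [-0.25  0.57 -0.49  1.59  0.29  1.06  0.72]
 t 11.78 p [0.5481 0.3203 0.2711] F [-0.2  0.5 -0.4] T [ 0.02 -0.14  0.01] op 0.601 j [-0.24  0.42 -0.53  1.57  0.22  1.21  0.73]
[{'point': [322.3, 108.4], 'score': 0.6}]
{'point': [330.2, 320.7], 'score': 0.75} [0.47254497 0.32485154 0.062     ]
[[321.96293615 111.11024753]]
```

View pics/w4.png

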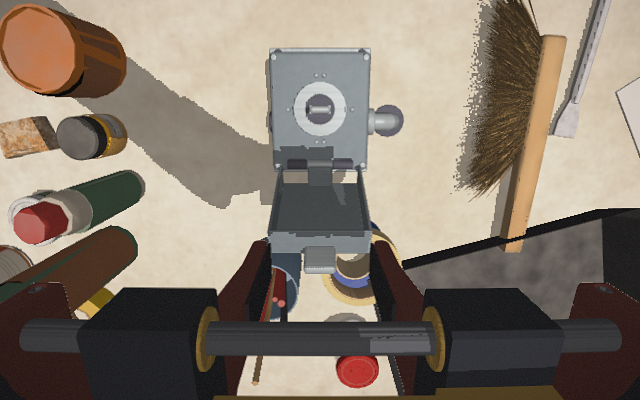

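View pics/w4c.png

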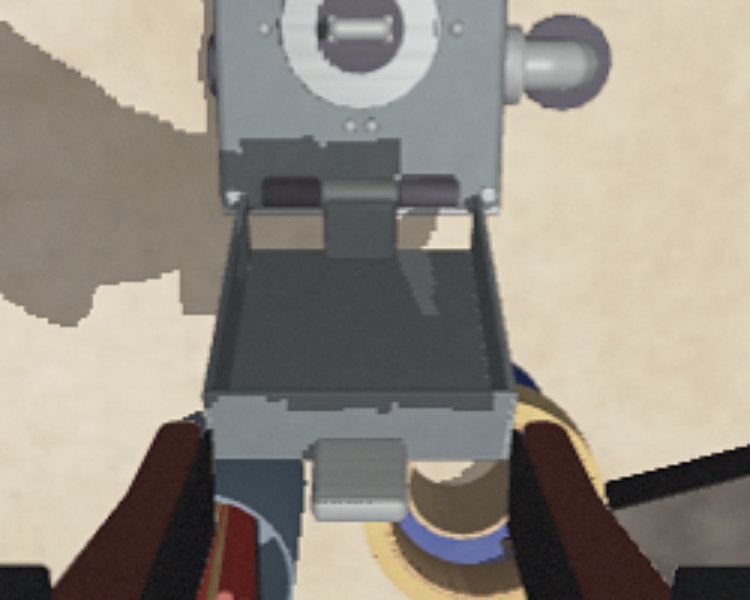

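View pics/side4.png

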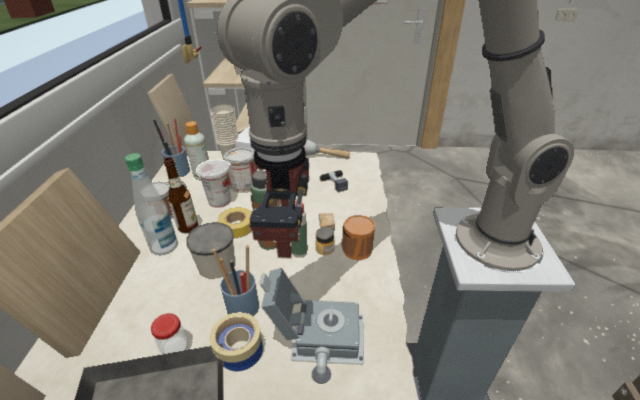

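```bash
python3 - <<'E'
from h import *; import pickle
p=pickle.load(open('w4.pkl','rb')); im=cv2.imread('pics/w4.png'); g=cv2.cvtColor(im,6)
m=np.zeros_like(g); m[75:145,285:352]=(g[75:145,285:352]>165)*255
c=max(cv2.findContours(m,0,1)[0],key=cv2.contourArea); e=cv2.fitEllipse(c); print(e, px_z(p,e[0],.062))
P=np.array([px_z(p,q[0],.062) for q in c]); 
A=np.c_[2*P[:,:2],np.ones(len(P))]; s=np.linalg.lstsq(A,(P[:,:2]**2).sum(1),rcond=None)[0]; print('circle',s[:2],np.sqrt(s[2]+s[0]**2+s[1]**2))
# box top outline edges z=.058
crop=cv2.resize(im[80:135,285:355],None,fx=10,fy=10,interpolation=cv2.INTER_CUBIC); cv2.imwrite('pics/w4d.png',crop)
W=cloud(p,np.load('w4.npy')); 
b=W[95:125,300:345].reshape(-1,3); b=b[b[:,2]>.072]; print('blade',len(b),b.mean(0),b.min(0),b.max(0)); u=b[:,:2]-b[:,:2].mean(0); w,v=np.linalg.eigh(u.T@u); print(np.degrees(np.arctan2(*v[::-1,1])))
# side
p2=viewer.camera_params('side'); W=cloud(p2,np.load('side4.npy')).reshape(-1,3); b=W[(W[:,2]>.07)&(W[:,2]<.09)&(abs(W[:,0]-.4725)<.03)&(abs(W[:,1]-.3235)<.03)]; print('side blade',len(b),b.mean(0),b.min(0),b.max(0))
# key analysis in w1
p=pickle.load(open('w1.pkl','rb')); W=cloud(p,np.load('w1.npy')); m=(W[...,2]>.009)&(W[...,0]>.41)&(W[...,0]<.54)&(W[...,1]>-.36)&(W[...,1]<-.2)
k=W[m]; print('key',len(k),k.min(0),k.max(0))
im=cv2.imread('pics/w1.png'); cv2.imwrite('pics/w1c.png',cv2.resize(im[165:245,270:370],None,fx=7,fy=7,interpolation=cv2.INTER_CUBIC))
E
```

```text
((319.8946228027344, 108.46776580810547), (51.937232971191406, 53.493186950683594), 179.8228759765625) [0.46966677 0.32135566 0.062     ]
circle [0.4702177  0.32133292] 0.027971344910373373
blade 168 [0.46963905 0.3215081  0.07899893] [0.46579568 0.31096777 0.0738293 ] [0.47350938 0.33196123 0.08204702]
88.077559973873
side blade 45 [0.47250812 0.32520143 0.07804871] [0.46888047 0.31190902 0.07110007] [0.47699587 0.33365607 0.08174793]
key 1628 [ 0.41001566 -0.34400123  0.00960059] [ 0.51928598 -0.22998794  0.43801057]
```

View pics/w4d.png

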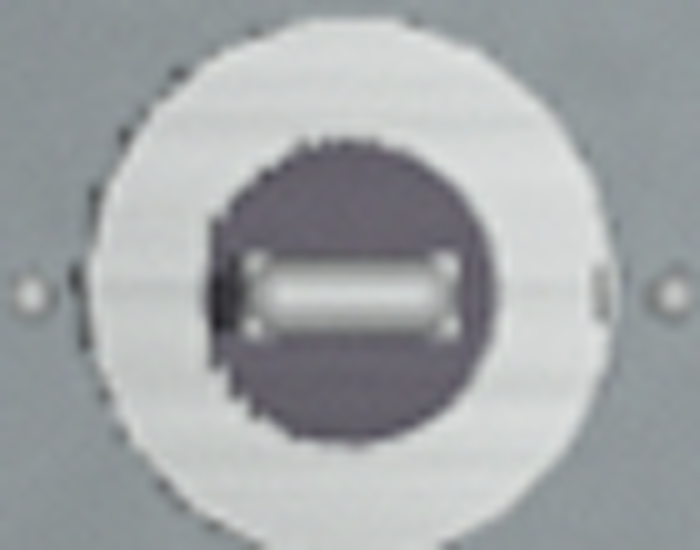

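View pics/w1c.png

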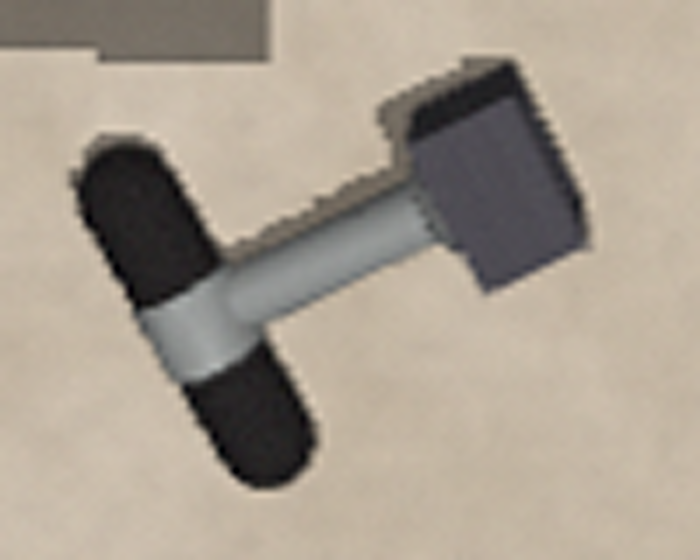

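```bash
python3 - <<'E'
from h import *; import pickle
p=pickle.load(open('w1.pkl','rb'))
b=px_z(p,(298.1,210),.012); f=px_z(p,(341.7,192.3),.034); print(b,f,np.linalg.norm((b-f)[:2]),'dir deg',np.degrees(np.arctan2(f[1]-b[1],f[0]-b[0])))
fd=(f-b)[:2]; fd/=np.linalg.norm(fd); fd=np.r_[fd,0]; s=b+fd*.034; print('stem',s)
for a in (20,30):
  a=np.radians(a); t=-np.cos(a)*Z+np.sin(a)*fd
  for sg in (1,-1):
    q=tool(t,sg*np.cross(Z,fd))
    print(a,sg,robot.solve_ik(s+[0,0,.0]+t*.005,q), robot.solve_ik(s+[0,0,.12]+t*.005,q))
    for az in (60,90,120):
        h=np.array([np.cos(np.radians(az)),np.sin(np.radians(az)),0]); t2=np.cos(a)*h-np.sin(a)*Z; q2=tool(t2,sg*np.cross(h,Z))
        print('  up',az,robot.solve_ik(np.array([.46,-.27,.06])+t2*.005,q2),robot.solve_ik(np.array([.46,-.27,.12])+t2*.005,q2))
E
```

```text
[ 0.479699   -0.31765945  0.012     ] [ 0.44464566 -0.24920261  0.034     ] 0.07690952738736602 dir deg 117.11472312359408
stem [ 0.46420269 -0.28739619  0.012     ]
0.3490658503988659 1 [-0.18264891  1.23136417  1.25564148  1.82280635 -1.15401403  1.51523046
 -1.16589834] [-0.19567123  0.98280173  1.26446342  1.77756791 -0.91982977  1.53928561
 -1.30501306]
  up 60 [ 1.16820321  0.95061307 -0.28620587  1.79924388 -0.88271021  1.25659777
  1.07552226] [ 1.16405688  0.84593291 -0.28195739  1.81981886 -0.89753573  1.31354604
  1.01763241]
  up 90 [ 0.90694702  1.04494947 -0.14149533  1.48192872 -0.62504466  1.6362002
  1.08840382] [ 0.90724711  0.95642364 -0.1417412   1.50164487 -0.64105709  1.69037715
  1.0471813 ]
  up 120 [ 0.74497881  1.140206   -0.18592532  1.23902563 -0.30762285  1.89895064
  1.16878835] None
0.3490658503988659 -1 [ 0.62607463  0.71439431 -0.10770149  1.76681537 -0.13791435  0.96501336
  1.10311191] [ 0.6530063   0.55391504 -0.14398881  1.71923654 -0.12227355  1.17031342
  1.05694064]
  up 60 [ 0.50210321  1.08473528  0.63645164  1.84769349 -1.34049934  1.8307896
[... 1170 characters left out ...]
6706 -0.13598063  1.64236746 -0.17390303  1.16036158
  1.14403219] [ 0.69210458  0.65090515 -0.15229702  1.60798861 -0.17610553  1.34577359
  1.10206562]
  up 60 [ 0.46282488  0.97205684  0.63686342  1.89613703 -1.28996387  1.64454594
 -1.77192711] [ 0.33624403  0.95769359  0.84512889  1.91188663 -1.31251286  1.80690898
 -1.7949038 ]
  up 90 [ 0.39401581  1.06984753  0.63767025  1.59457973 -0.98403473  1.81239748
 -1.68274455] [ 0.39370283  0.97342776  0.63836176  1.60207474 -0.94235977  1.85157457
 -1.74294163]
  up 120 [ 0.3856655   1.08434257  0.43200541  1.36657027 -0.59024367  1.85362306
 -1.61457104] [ 0.49987753  0.96626586  0.22702134  1.36360162 -0.47454933  1.86650932
 -1.76224696]
```

```bash
cat >> h.py <<'E'
FD=np.array([np.cos(np.radians(117.1)),np.sin(np.radians(117.1)),0]); S=np.array([.4645,-.2875,.015]); A25=np.radians(25)
TG=-np.cos(A25)*Z+np.sin(A25)*FD; QG=tool(TG,-np.cross(Z,FD))
H=np.array([0,1.,0]); TU=np.cos(A25)*H-np.sin(A25)*Z; QU=tool(TU,-np.cross(H,Z)); ST=np.array([.47,-.29,0])
E
python3 - <<'E'
from h import *
robot.goto([.44,0.02,.40],tool(-Z,-np.cross(Z,FD))); st()
robot.goto(S+TG*.009-TG*.10,QG); st()
robot.set_gripper(.5)
print(robot.move_linear(S+TG*.009,v=.12,threshold=8)); st()
im,d=viewer.grab_frame('wrist'); save('w5',im)
im,d=viewer.grab_frame('side'); save('side5',im)
E
```

```text
t 13.28 p [0.4403 0.0211 0.3995] F [0.2 0.5 0.2] T [ 0.02 -0.06  0.01] op 0.6 j [ 0.12 -0.03 -0.3   1.8  -0.01  1.37  0.3 ]
 t 14.98 p [ 0.4833 -0.3206  0.0984] F [-0.7  0.2  0.6] T [-0.38 -0.31 -0.02] op 0.602 j [ 0.49  0.69  0.16  1.59 -0.31  1.28  1.26]
False
 t 16.35 p [ 0.4633 -0.2848  0.0074] F [ 0.3 -0.1  0.6] T [-0.31 -0.26  0.01] op 0.503 j [ 0.48  0.76  0.13  1.72 -0.34  1.08  1.28]
```

View pics/w5.png

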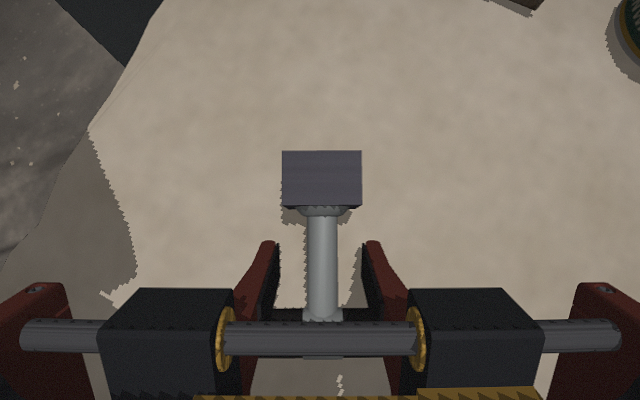

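View pics/side5.png

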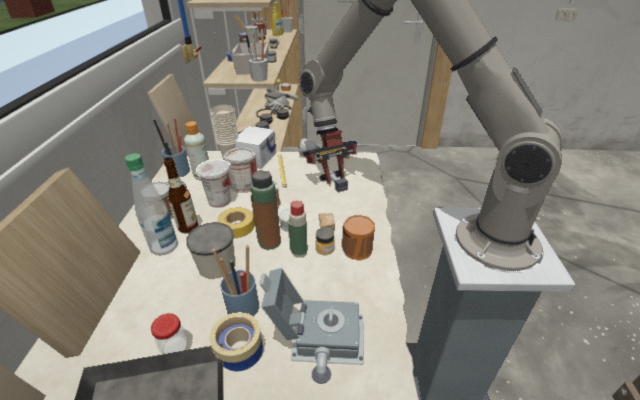

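```bash
python3 - <<'E'
from h import *
robot.set_gripper(.1,grasp_force=45); st('grip')
robot.move_linear(S+TG*.009+[0,0,.2],v=.25); st()
up=ST+TU*.009
robot.goto(up+[0,0,.16],QU); st('up')
robot.move_linear(up+[0,0,.09],v=.25); robot.wait(.1); st()
im,d=viewer.grab_frame('side'); save('side6',im); im,d=viewer.grab_frame('scene'); save('s6',im);im,d=viewer.grab_frame('wrist'); save('w6',im)
E
python3 -c "
import cv2,numpy as np
a=cv2.imread('pics/side6.png')[110:260,260:460];b=cv2.imread('pics/s6.png')[110:260,300:500]
cv2.imwrite('pics/c6.png',cv2.resize(np.hstack([a,b]),None,fx=2,fy=2))"
```

```text
grip t 17.02 p [ 0.4629 -0.2841  0.0069] F [ 0.5 -0.1  1.4] T [-0.33 -0.3  -0.02] op 0.169 j [ 0.48  0.76  0.13  1.72 -0.34  1.08  1.28]
 t 17.97 p [ 0.462  -0.2836  0.2055] F [ 0.7 -0.2 -2.6] T [-0.6  -0.4   0.01] op 0.169 j [ 0.45  0.51  0.17  1.63 -0.29  1.41  1.19]
up t 20.56 p [ 0.4701 -0.2818  0.1562] F [ 0.  -0.  -2.3] T [-1.15 -0.11 -0.01] op 0.169 j [ 0.55  0.93  0.43  1.51 -0.87  1.89 -1.88]
 t 21.09 p [ 0.4704 -0.2825  0.0877] F [-0.2  0.1 -1. ] T [-1.15 -0.06  0.01] op 0.172 j [ 0.56  1.02  0.41  1.5  -0.88  1.82 -1.82]
```

View pics/c6.png

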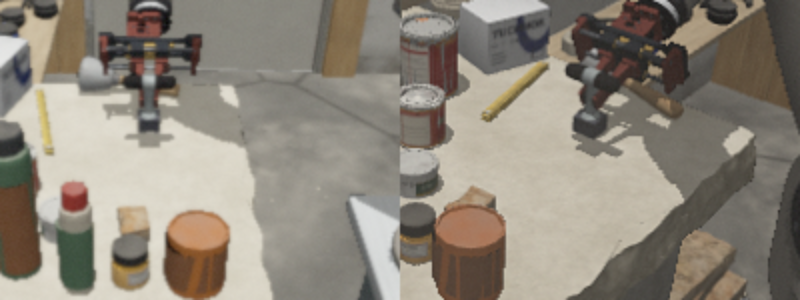

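View pics/w6.png

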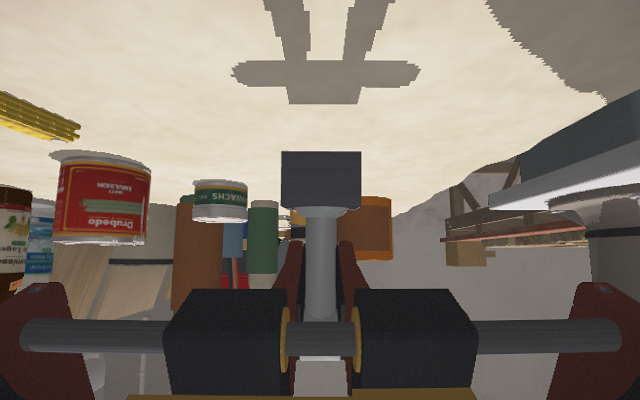

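```bash
python3 - <<'E'
from h import *
up=ST+TU*.009
print(robot.move_linear(up+[0,0,.045],v=.06,threshold=6)); o=st('down')
robot.set_gripper(.5); st('rel')
robot.move_linear(o['position']-TU*.07+[0,0,.0],v=.2)
robot.move_linear(o['position']-TU*.11+[0,0,.08],v=.25)
q=tool(-Z,[-1,0,0])
# camera sits at tool +x: = -y world; place camera above key
print(robot.solve_ik(ST+[0,.075,.27],q))
robot.goto(ST+[0,.075,.27],q); robot.wait(.15); st()
import pickle
p=viewer.camera_params('wrist'); im,d=viewer.grab_frame('wrist'); save('w7',im); np.save('w7.npy',d); pickle.dump(p,open('w7.pkl','wb'))
for t in('key_bar','key_foot'): print(viewer.spot_point('wrist',t)[:1])
im,d=viewer.grab_frame('side'); save('side7',im); np.save('side7.npy',d); im,d=viewer.grab_frame('scene'); save('s7',im)
E
python3 -c "
import cv2,numpy as np
a=cv2.imread('pics/side7.png')[110:260,260:460];b=cv2.imread('pics/s7.png')[110:260,300:500]
cv2.imwrite('pics/c7.png',cv2.resize(np.hstack([a,b]),None,fx=2,fy=2))"
```

```text
True
down t 21.8 p [ 0.4694 -0.2812  0.0526] F [ 0.7 -0.1  0.1] T [-0.89 -0.06  0.02] op 0.172 j [ 0.56  1.07  0.4   1.49 -0.89  1.8  -1.8 ]
rel t 22.44 p [ 0.4698 -0.2815  0.0537] F [ 0.3  0.6 -0.2] T [-0.78 -0.01 -0.01] op 0.501 j [ 0.56  1.07  0.4   1.49 -0.89  1.79 -1.8 ]
[ 0.22935599  0.16885051  0.089783    1.87738394 -0.01694178  1.09608387
 -2.81597942]
 t 24.65 p [ 0.4696 -0.2166  0.2682] F [ 1.1 -0.1  0.2] T [ 0.07 -0.05  0.02] op 0.499 j [ 0.23  0.17  0.09  1.88 -0.02  1.1  -2.82]
[{'point': [317.6, 108.8], 'score': 0.87}]
[{'point': [316.5, 108.1], 'score': 0.92}]
```

View pics/c7.png

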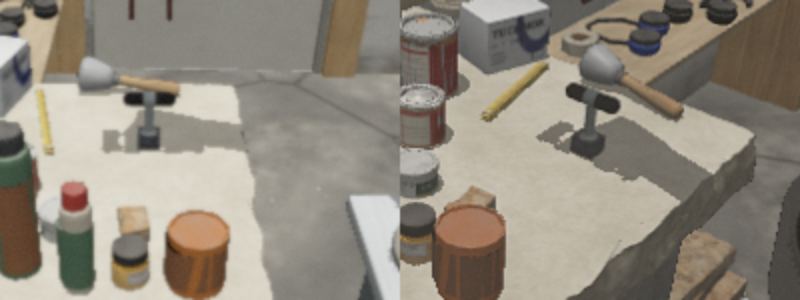

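View pics/w7.png

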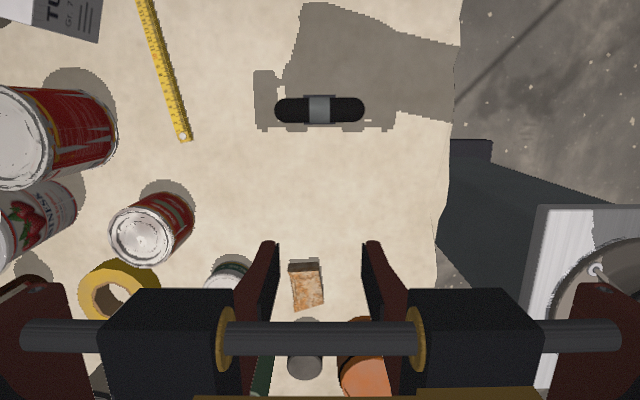

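```bash
python3 - <<'E'
from h import *; import pickle
p=pickle.load(open('w7.pkl','rb')); im=cv2.imread('pics/w7.png'); g=im.max(2)
m=np.zeros_like(g); m[95:126,268:372]=(g[95:126,268:372]<75)*255
c=np.vstack([x for x in cv2.findContours(m,0,1)[0] if cv2.contourArea(x)>60]); r=cv2.minAreaRect(c); print(r, px_z(p,r[0],.09))
bx=cv2.boxPoints(r)
for k in bx: print(px_z(p,k,.09).round(4))
E
```

```text
((319.0, 109.0), (28.0, 90.0), 90.0) [ 0.46869142 -0.29432056  0.09      ]
[ 0.5127 -0.3077  0.09  ]
[ 0.4245 -0.3076  0.09  ]
[ 0.4236 -0.2807  0.09  ]
[ 0.5138 -0.2809  0.09  ]
```

```bash
python3 - <<'E'
from h import *
q=tool(-Z,[0,1,0]); c=np.array([.4692,-.2925,.078])
robot.goto(c+[0,0,.08],q); st()
print(robot.move_linear(c,v=.15,threshold=10)); st()
robot.set_gripper(.1,grasp_force=20); st('grip')
robot.wait(.1); st()
E
```

```text
t 28.44 p [ 0.4693 -0.2924  0.158 ] F [-0.9 -0.7 -0.4] T [ 0.   -0.12  0.02] op 0.502 j [ 1.31  0.64 -1.18  1.86  0.67  1.11  1.44]
False
 t 29.12 p [ 0.4698 -0.2923  0.0785] F [-0.9  0.8  0.8] T [ 0.03 -0.15  0.01] op 0.499 j [ 1.24  0.73 -1.09  1.92  0.78  0.99  1.36]
grip t 29.58 p [ 0.4696 -0.2927  0.0786] F [-0.1  0.2  3.7] T [ 0.03 -0.09  0.01] op 0.265 j [ 1.24  0.73 -1.09  1.92  0.78  0.99  1.36]
 t 29.68 p [ 0.4697 -0.2926  0.0786] F [-0.5  0.1  5.8] T [-0.02  0.02 -0.01] op 0.265 j [ 1.24  0.73 -1.09  1.92  0.78  0.99  1.36]
```

```bash
sed -i 's/^SP=.*/SP=np.array([.4712,.3222,.062]); HI=SP+.060*XA; HI[2]=.06/' h.py; python3 - <<'E'
from h import *
robot.set_gripper(.1,grasp_force=45)
robot.move_linear([.4696,-.2926,.25],v=.3); 
robot.goto([.45,0.0,.39],tool(-Z,[-1,1,0])); st()
q=tool(-Z,-XA)
robot.goto(SP+[0,0,.078+.06],q); robot.wait(.2); o=st()
import pickle
for c in('side','scene','wrist'):
    p=viewer.camera_params(c); im,d=viewer.grab_frame(c); save(c+'8',im); np.save(c+'8.npy',d); pickle.dump(p,open(c+'8.pkl','wb'))
    for t in('key_foot','spindle_seat','key_bar'): print(c,t,viewer.spot_point(c,t)[:1])
E
python3 -c "
import cv2,numpy as np
a=cv2.imread('pics/side8.png')[200:380,240:420];b=cv2.imread('pics/scene8.png')[180:360,140:320]
cv2.imwrite('pics/c8.png',cv2.resize(np.hstack([a,b]),None,fx=2.2,fy=2.2))"
```

```text
t 31.86 p [ 0.4498 -0.0017  0.3891] F [ 0.2  0.2 -1.8] T [ 0.07 -0.11 -0.02] op 0.264 j [ 1.13  0.08 -1.29  1.76  0.08  1.36  2.18]
 t 33.46 p [0.4723 0.3211 0.2006] F [ 0.2  0.5 -2.2] T [ 0.15 -0.07  0.01] op 0.266 j [ 0.11  0.57 -1.11  1.78  0.56  1.15  1.92]
side key_foot [{'point': [327.8, 300.0], 'score': 0.79}]
side spindle_seat [{'point': [331.2, 316.1], 'score': 0.52}]
side key_bar [{'point': [330.5, 267.5], 'score': 0.84}]
scene key_foot [{'point': [215.7, 264.0], 'score': 0.87}]
scene spindle_seat [{'point': [219.6, 283.3], 'score': 0.48}]
scene key_bar [{'point': [204.0, 225.1], 'score': 0.91}]
wrist key_foot []
wrist spindle_seat [{'point': [321.3, 268.2], 'score': 0.67}]
wrist key_bar [{'point': [320.7, 272.4], 'score': 0.89}]
```

View pics/c8.png

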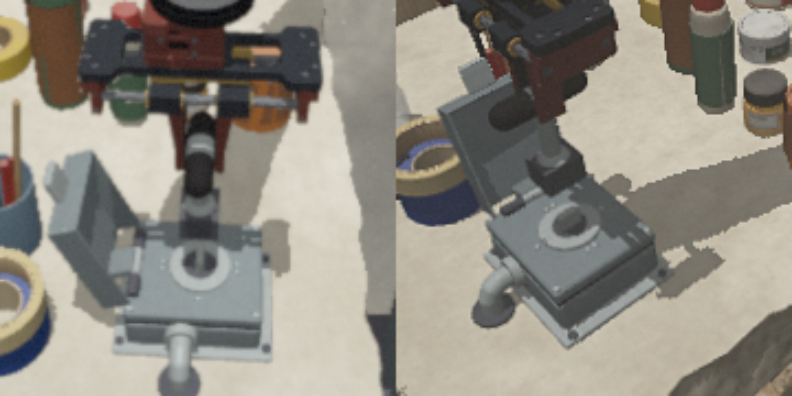

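View pics/wrist8.png

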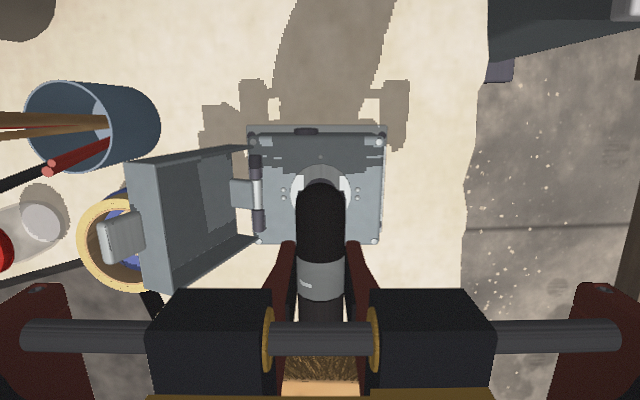

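```bash
python3 - <<'E'
from h import *; import pickle
im=cv2.imread('pics/wrist8.png'); cv2.imwrite('pics/w8c.png',cv2.resize(im[150:310,260:385],None,fx=5,fy=5,interpolation=cv2.INTER_CUBIC)[:600*1])
p=pickle.load(open('wrist8.pkl','rb')); print(w2px(p,[SP,[.4723,.3211,.212],SP+29e-3*XA,SP-29e-3*XA]))
for c in('side','scene'):
    p=pickle.load(open(c+'8.pkl','rb')); d=np.load(c+'8.npy'); W=cloud(p,d).reshape(-1,3)
    o=np.array([.4723,.3211])
    f=W[(W[:,2]>.12)&(W[:,2]<.146)&(abs(W[:,:2]-o)<.035).all(1)]; l=f[:,:2]-o
    for lo,hi in((.122,.132),(.134,.142)):
        k=f[(f[:,2]>lo)&(f[:,2]<hi)]; print(c,lo,len(k),np.percentile(k,[2,98],axis=0)[:,:2].round(4).tolist())
    t=f[(f[:,2]>.143)]; print('top',len(t),np.percentile(t,[2,98],axis=0).round(4).tolist())
    b=W[(W[:,2]>.195)&(W[:,2]<.235)&(abs(W[:,:2]-o)<.06).all(1)]; print('bar',np.percentile(b,[1,99],axis=0).round(4).tolist())
    print(c, W[(W[:,2]>.0605)&(W[:,2]<.064)&(abs(W[:,:2]-o)<.034).all(1)][:,:2].min(0),W[(W[:,2]>.0605)&(W[:,2]<.064)&(abs(W[:,:2]-o)<.034).all(1)][:,:2].max(0))
E
```

```text
[[318.93688337 195.5438403 ]
 [315.5210513  269.91066036]
 [288.04193963 195.51580085]
 [349.8351138  195.57838027]]
side 0.122 48 [[0.4575, 0.3359], [0.4904, 0.3419]]
side 0.134 47 [[0.4577, 0.3369], [0.4904, 0.3426]]
top 40 [[0.4576, 0.3073, 0.1433], [0.4898, 0.342, 0.146]]
bar [[0.4541, 0.2862, 0.2019], [0.4936, 0.3663, 0.2333]]
side [0.44188225 0.29026659] [0.50627477 0.3519909 ]
scene 0.122 98 [[0.4521, 0.3053], [0.4846, 0.3422]]
scene 0.134 79 [[0.4521, 0.3059], [0.4835, 0.3421]]
top 42 [[0.4519, 0.3052, 0.1432], [0.4842, 0.3418, 0.1459]]
bar [[0.4491, 0.2837, 0.2021], [0.489, 0.367, 0.2345]]
scene [0.44088954 0.29598226] [0.50413712 0.35355861]
```

View pics/w8c.png

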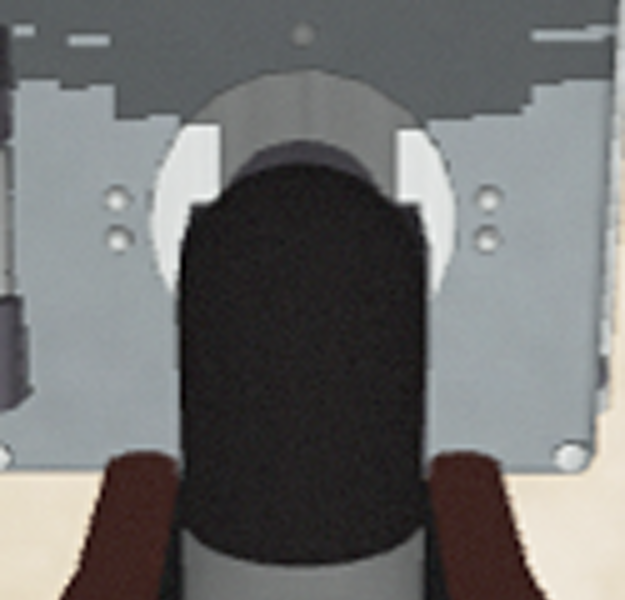

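```bash
python3 - <<'E'
from h import *; import pickle
outs=[]
for c,(u0,v0) in(('side',(285,260)),('scene',(180,225))):
    p=pickle.load(open(c+'8.pkl','rb')); im=cv2.imread(f'pics/{c}8.png')
    s=6; w,h=66,90; cr=cv2.resize(im[v0:v0+h,u0:u0+w],None,fx=s,fy=s,interpolation=cv2.INTER_CUBIC)
    def dr(P,col,closed=True):
        q=((w2px(p,np.array(P))-[u0,v0]+.5)*s).astype(np.int32); cv2.polylines(cr,[q],closed,col,1)
    K0=np.array([.4723,.3211,.2006-.078])
    for z in(0,.026): dr([K0+sx*.017*XA+sy*.019*YA+z*Z for sx,sy in((1,1),(1,-1),(-1,-1),(-1,1))],(0,0,255))
    dr([SP+.029*(np.cos(t)*XA+np.sin(t)*YA) for t in np.linspace(0,6.28,60)],(0,255,0))
    outs.append(cr)
cv2.imwrite('pics/ov8.png',np.hstack(outs))
E
```

```text
(no output)
```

View pics/ov8.png

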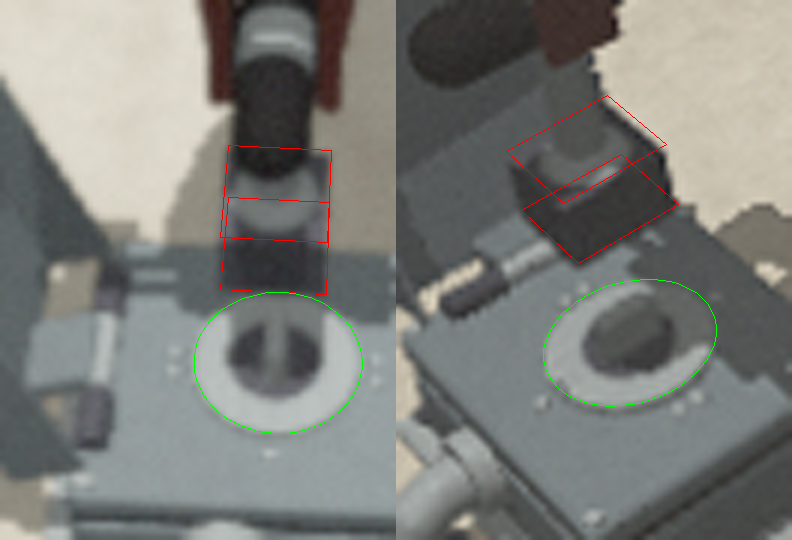

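```bash
python3 - <<'E'
from h import *
robot.move_linear(SP+[0,0,.078+.022],v=.15); robot.wait(.15); st()
r=robot.move_linear(SP+[0,0,.078-.004],v=.04,threshold=10); o=st(r)
im,d=viewer.grab_frame('side'); save('side9',im); im,d=viewer.grab_frame('scene'); save('s9',im)
E
python3 -c "
import cv2,numpy as np
a=cv2.imread('pics/side9.png')[240:370,270:390];b=cv2.imread('pics/s9.png')[200:330,160:280]
cv2.imwrite('pics/c9.png',cv2.resize(np.hstack([a,b]),None,fx=3.2,fy=3.2))"
```

```text
t 34.61 p [0.4715 0.3229 0.163 ] F [-0.4  0.5 -2.8] T [ 0.12 -0.1  -0.01] op 0.262 j [ 0.08  0.61 -1.08  1.82  0.6   1.09  1.89]
True t 35.15 p [0.4708 0.3222 0.1399] F [ 0.4 -0.1  1.5] T [ 0.25 -0.03  0.02] op 0.262 j [ 0.06  0.63 -1.06  1.84  0.63  1.06  1.86]
```

View pics/c9.png

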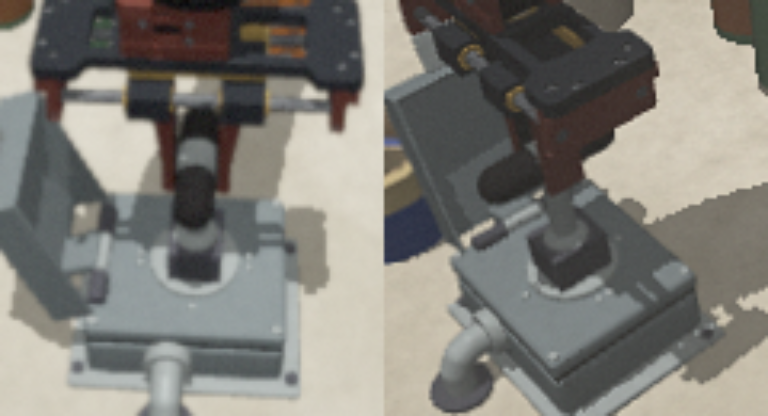

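```bash
python3 - <<'E'
from h import *
robot.set_gripper(.1,grasp_force=58); o=st()
c=np.array([SP[0]-.0003,SP[1],.1402])
for a in (12,24,36,48,60,72,84,91):
    y=R.from_rotvec([0,0,-np.radians(a)]).apply(-XA); robot.goto(c,tool(-Z,y)); st(a)
robot.wait(.2); st()
im,d=viewer.grab_frame('side'); save('side10',im); im,d=viewer.grab_frame('scene'); save('s10',im)
E
python3 -c "
import cv2,numpy as np
a=cv2.imread('pics/side10.png')[240:370,270:390];b=cv2.imread('pics/s10.png')[200:330,160:280]
cv2.imwrite('pics/c10.png',cv2.resize(np.hstack([a,b]),None,fx=3.2,fy=3.2))"
```

```text
t 35.47 p [0.4708 0.3218 0.14  ] F [-0.6  0.9  0.7] T [ 0.46 -0.07  0.06] op 0.26 j [ 0.06  0.63 -1.06  1.84  0.63  1.06  1.86]
12 t 35.76 p [0.471  0.3217 0.1399] F [ 1.3  0.7 -2.3] T [ 0.23 -0.33  0.15] op 0.262 j [ 0.04  0.61 -1.01  1.84  0.6   1.04  1.69]
24 t 36.05 p [0.4709 0.3218 0.1399] F [ 1.7 -0.5 -2.7] T [ 0.14 -0.34  0.17] op 0.263 j [ 0.01  0.59 -0.97  1.84  0.57  1.02  1.51]
36 t 36.34 p [0.4708 0.3219 0.14  ] F [ 0.8  0.2 -2.1] T [ 0.07 -0.32  0.13] op 0.26 j [-0.02  0.57 -0.92  1.84  0.53  1.    1.32]
48 t 36.63 p [0.4707 0.3221 0.1401] F [ 0.5 -0.1 -1.7] T [-0.   -0.17  0.02] op 0.261 j [-0.05  0.55 -0.87  1.84  0.5   0.99  1.14]
60 t 36.93 p [0.4707 0.3221 0.14  ] F [-0.1  0.5 -2.8] T [ 0.09 -0.14 -0.2 ] op 0.259 j [-0.08  0.53 -0.83  1.85  0.47  0.97  0.96]
72 t 37.23 p [0.4707 0.3222 0.14  ] F [-0.5  0.2 -3.8] T [ 0.19 -0.13 -0.19] op 0.262 j [-0.12  0.52 -0.78  1.85  0.44  0.96  0.77]
84 t 37.53 p [0.4709 0.3224 0.1403] F [-0.7 -0.  -1.3] T [ 0.08 -0.16 -0.03] op 0.26 j [-0.15  0.5  -0.73  1.85  0.41  0.95  0.59]
91 t 37.78 p [0.471  0.3221 0.1402] F [-0.4 -0.1 -1.2] T [-0.01 -0.08 -0.04] op 0.262 j [-0.17  0.49 -0.7   1.85  0.39  0.94  0.48]
 t 37.98 p [0.4709 0.3222 0.1401] F [-1.2 -0.6 -1.7] T [ 0.03 -0.17  0.04] op 0.26 j [-0.17  0.49 -0.7   1.85  0.39  0.94  0.48]
```

View pics/c10.png

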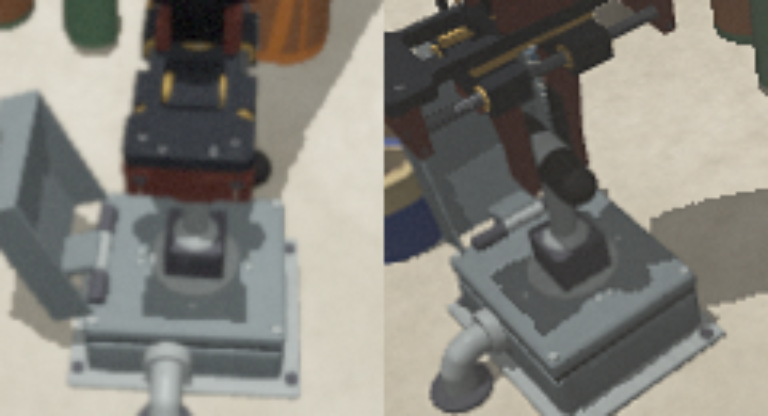

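```bash
python3 - <<'E'
from h import *
c=np.array([SP[0]-.0003,SP[1],.1402])
for a in (96,99,92):
    y=R.from_rotvec([0,0,-np.radians(a)]).apply(-XA); robot.goto(c,tool(-Z,y)); st(a)
robot.set_gripper(.6); st('rel')
robot.move_linear(c+[0,0,.13],v=.2)
robot.goto(SP+.05*XA+[0,0,.30],tool(-Z,YA)); robot.wait(.2); st()
for k in('side','scene','wrist'):
    im,d=viewer.grab_frame(k); save(k+'11',im); np.save(k+'11.npy',d)
p=viewer.camera_params('side'); W=cloud(p,np.load('side11.npy')).reshape(-1,3); b=W[(W[:,2]>.143)&(W[:,2]<.17)&(abs(W[:,:2]-SP[:2])<.07).all(1)]; print(len(b),np.percentile(b,[1,50,99],axis=0).round(4).tolist())
u=b[:,:2]-b[:,:2].mean(0); w,v=np.linalg.eigh(u.T@u); print(np.degrees(np.arctan2(*v[::-1,1])))
for t in('key_bar',): print(viewer.spot_point('side',t)[:1])
E
python3 -c "
import cv2,numpy as np
a=cv2.imread('pics/side11.png')[140:370,230:430];b=cv2.imread('pics/scene11.png')[150:380,160:360]
cv2.imwrite('pics/c11.png',cv2.resize(np.hstack([a,b]),None,fx=2,fy=2))"
```

```text
96 t 38.33 p [0.4708 0.3224 0.1401] F [ 1.1  1.3 -3.9] T [ 0.32 -0.16  0.1 ] op 0.261 j [-0.18  0.49 -0.68  1.85  0.38  0.93  0.4 ]
99 t 38.58 p [0.4714 0.3224 0.1407] F [ 1.  -0.4  0.6] T [ 0.   -0.33  0.45] op 0.261 j [-0.19  0.48 -0.67  1.85  0.37  0.93  0.35]
92 t 38.83 p [0.4708 0.322  0.1401] F [ 0.4 -1.  -2.5] T [ 0.07 -0.15  0.01] op 0.265 j [-0.17  0.49 -0.7   1.85  0.38  0.94  0.46]
rel t 39.48 p [0.4709 0.3222 0.1402] F [-0.5 -0.3 -0.2] T [ 0.06 -0.16 -0.01] op 0.601 j [-0.17  0.49 -0.7   1.85  0.39  0.94  0.46]
 t 40.98 p [0.5201 0.3202 0.3602] F [ 0.4 -0.1 -0. ] T [ 0.01 -0.15  0.01] op 0.598 j [-0.1   0.37 -0.75  1.49  0.25  1.38  0.67]
571 [[0.4298, 0.3139, 0.1451], [0.4716, 0.3293, 0.1595], [0.5142, 0.3374, 0.1644]]
174.86070008485544
[{'point': [330.7, 288.5], 'score': 0.81}]
```

View pics/c11.png

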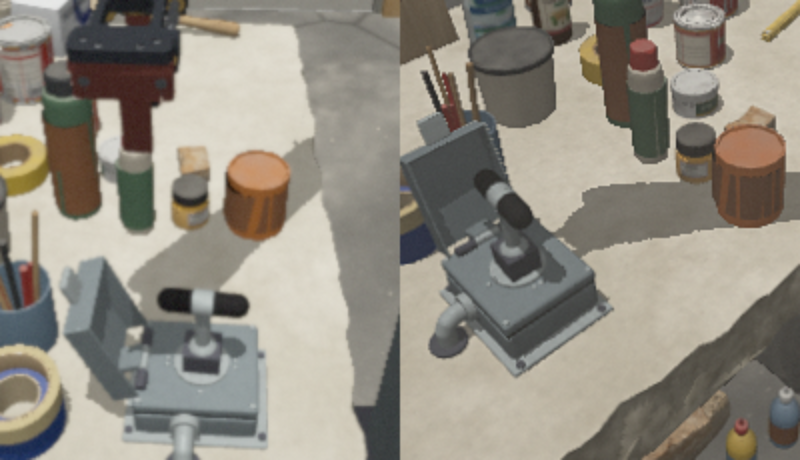

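View pics/wrist11.png

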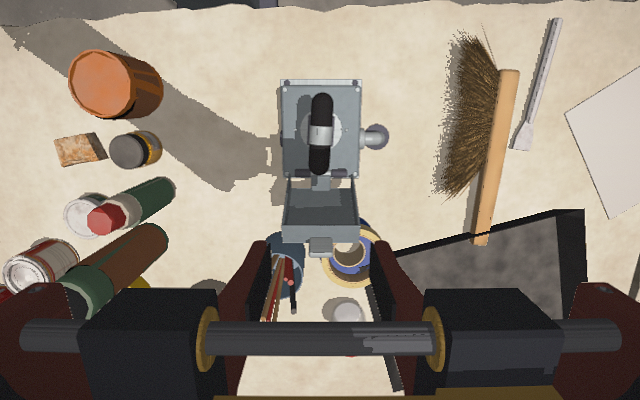

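```bash
python3 - <<'E'
from h import *
st(); robot.finish_job()
E
```

```text
t 41.18 p [0.5208 0.3205 0.3615] F [-0.3  0.3 -0.2] T [ 0.07 -0.14 -0.04] op 0.603 j [-0.1   0.37 -0.75  1.49  0.25  1.38  0.67]
the job is handed in; nothing more can be done
```

The job is done and was handed in at 41.2 s, inside the 72 s limit. The hood is open, the key is standing on the spindle, and the isolator is turned to on.

**What I did:**
- **Hood:** I gripped its tab, swung it back to about 1.85 rad and let go. It stays open in all the later pictures.
- **Key:** I picked it up by the stem, stood it on the bench, took it again by the crossbar and lowered it onto the spindle while it was still off.
- **Turn:** I turned it clockwise in steps. The turning effort resisted, then reversed past half-way as the detent took over. It rose to about 0.45 N m when I pressed beyond 96 degrees, which shows it is against the end stop.

**Last checks:**
- **Seating:** The gripper stopped at 0.140 m, the height expected for a fully seated key.
- **Final state:** After release and retreat the key stands upright with its bar across the hinge line. The depth measurement puts it about 3 degrees past the nominal quarter turn, which is within the slot's play.
- **Neighbours:** I judged the jar and stone not to have moved by looking at the pictures, without measuring them. I made no separate check of the wax tin. The planned arm paths passed clear of all three.
- **Disagreement:** The cameras differed by 2–3 mm on where the spindle is. I used a compromise position, and the key fitted on the first try.

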